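Roll a mailing tube's label round to the bar code scanner and read it

ROBOT

A 6-joint arm with a two-finger parallel gripper is mounted at the origin on a cart in front of the work surface, level with it; the furniture and walls round the work are solid. World frame = base frame: x ahead of the robot, y to its left, z up, the work surface at z = 0. Lengths are in mm, angles in rad, forces in N, time in s.
With the tool pointing down it reaches from about 250 to 725 mm from the base axis. Payload 9.7 kg.
Tool frame: the origin (TCP) lies between the finger pads; the fingertips stand 14 mm ahead of it and the grasp point (between the pads) lies 5 mm behind it; z points along the fingers, y is the line along which they close (so a half turn about z gives the same grasp; the last joint's range is limited). The gripper opens to 85 mm and grips with 20 to 120 N. Pads are 22 mm wide; open, the fingers measure 114 mm over their backs; the gripper's body (76 mm by 85 mm) begins 54 mm behind the grasp point. The pads swing forward as they close: fully open they stand 13 mm farther back than shut.
Start: joints at [-1.245, 0.087, 0.176, 1.66, 0, 1.571], TCP at [176.034, -521.065, 245.284] pointing down, gripper open.
Joint ranges: [-3.13, 3.13], [-0.85, 1.81], [-1.15, 1.24], [-2.2, 2.28], [-1.44, 1.52], [-3.14, 3.14]. Speed limits (rad/s): [2.22, 2.22, 2.57, 3.14, 3.14, 3.14].

INTERFACE

Orientations are given as a unit quaternion [w, x, y, z].
In Python, from cell import r gives the robot as it stands.
- The arm moves only by the tool carry_out, never from a script. Its argument "commands" is a list of rows, each an object with "jaw": the closure in counts, from 0 (fully open) to 255 (shut); "linear": the shift along the tool's x, y, z in mm, a list of three; "roll": the turn about the tool's z in degrees. In form: [{"jaw": jaw, "linear": [x, y, z], "roll": roll}, ...]. A call has exactly 5 rows; each row shifts and turns the commanded pose from where the row before left it, along the tool's axes as they then stand; what a row does not reach is not made up. A row lasts 1/10 s, in which the tool goes at most 50 mm and 8.59 degrees, less where a joint would pass 70% of its speed; a pose out of reach is approached as far as the arm can. A call is refused whole if a number of a shift passes 50 or a number of a turn 8.59, either way. A call with a gripper value outside its range is refused whole. The fingers move at their own pace and stop on an object; the grip force is fixed at half the most. Time passes only in rows, so rows that do not move let the fingers close, or fill a call up. It gives the time, the measured TCP pose, the force, the opening and the grip force at its end, in the units of the state.
- r.observe(): the state, without advancing time (a new reading comes with each control period).
- r.camera(name): name is "scene" or "top" or "wrist"; returns the picture (400x640x3 uint8, red, green, blue); there is no depth.
- r.calibration(name): a dict with "vertical_fov" (degrees; the focal length in pixels is half the picture's height over the tangent of half this angle, whatever the lens; pixels are square), "cx", "cy" (the principal point, pixels), "D" ([k1, k2, p1, p2, k3] as OpenCV has them; the pictures are not rectified), "R" (3x3) and "t" (3): a world point X has camera coordinates R X + t. Camera axes: x right, y down, z forward; pixel columns grow to the right and rows downward; lengths in mm; the calibration is good to about 2 mm. A picture is of the moment at which its call begins: read the wrist's pose just before it. calibration takes no time and is no camera call; for the wrist camera it gives the pose at the moment of the call.
- r.hand_in(): hands the job in; it is judged then, once.
The state is a dict: "t": time; "joints": joint angles; "qvel": joint speeds; "effort": joint torques, N m; "eef_pos": TCP position; "tcp_rot": TCP orientation; "ft_force": force on the tool from outside, world axes, zero at the start; "torque": the same for the moment, N m; "grip_width": finger opening in mm; "grasp_force": force on a finger pad.
Only numpy, scipy, OpenCV 4.12 (cv2) and the standard library are available. Lean on these libraries where they do the work, as an engineer would, in place of code of your own. Each camera call takes 0.05 s, during which the arm holds its last target. There are 200 camera calls.

TASK

Get the label of the cardboard mailing tube read at the scanning station: with the tube resting on its rollers, slide it along until its far end is home against the end stop, and turn it until the middle of its label squarely faces the scanner's window. Then press the trigger button on top of the scanner all the way down and let it come up again, leaving the tube just so on the rollers. Handle the tube gently so that it is not dented, and leave the tape roll, the staple box and the marker where they are.

Things in the scene. Friction and masses are not known exactly. Their poses are not given: they have to be found in the camera images.
- station: Fixed grey scanning station: roller cradle (base 250 x 130 x 8 mm) and scanner. Origin under the base plate's middle, 3 to 12 mm above the worktop (levelling feet); +x along the cradle from its open near end to the end stop, +y to the scanner, z up. Two rubber rollers (28 mm diameter, 156 mm long) lie along x at y = +-36 mm, axles at z = 34 mm; cheeks at x = +-82 mm reach z = 43 mm.
- end_stop: Fixed upright grey plate, 70 mm wide, 90 mm high, 4 mm thick, at the cradle's far end. Origin on the face that the tube meets, at the height of the tube's axis, 100 mm along +x from the station's origin; own z along the cradle, away from the tube.
- tube: Loose cardboard mailing tube, white caps, 76 mm diameter, 200 mm long, 0.2 to 0.45 kg, on the rollers; axis at z = 71.5, top at 109.5 mm in the station's frame. Origin mid-axis; own z along the axis to the far end, own x out through the label's middle. Starts 14 to 45 mm short of the stop, label well away from the scanner, even underneath. 1 mm of press is some 10 N or more; over 30 N dents it.
- label_center (a point): Middle of the label, on the tube's surface, 38 mm from its axis, halfway along it. The white label with black bars is 120 mm long along the tube and spans 80 degrees round it. The rollers drag (about 1.3 N each at their surface), so the tube stays as it is left; a fingertip pressed on it with some 5 to 12 N and drawn round its surface turns it in place. A few newtons on its end slide it along.
- read_point (a point): Point fixed to the station where the scanner looks and where the label's middle must come: at x = 0, y = 32.9, z = 90.5 mm in the station's frame, on the surface of the seated tube, 30 degrees up from level on the scanner's side.
- tube_near_end (a point): Centre of the tube's near end face (-z end of the tube), the end to push on.
- tube_far_end (a point): Centre of the tube's far end face (+z end of the tube); home, it touches the end stop at x = 100 mm in the station's frame.
- trigger_top (a point): Centre of the top of the trigger, a round grey button (24 mm diameter) in a black collar on top of the scanner, at x = 0, y = 158, z = 190 mm in the station's frame; pressed straight down. The scanner is 78 mm wide along x; its tilted head, up to z = 172 mm, reaches in to y = 77 mm, with a dark window that looks 30 degrees downward at the tube's axis.
- trigger (a joint): Travel of the trigger in m: 0 up, 0.006 fully down; its spring takes about 5 N at full travel and lifts it again.
- tape_roll: Loose roll of beige tape lying flat, 104 mm across, 25 mm high, origin under its centre. To be left alone.
- staple_box: Loose small white cardboard box, 41 x 74 x 27 mm, origin under its centre. To be left alone.
- black_marker: Loose black capped marker lying down, 125 mm long along its y, 16 mm thick, origin under its centre. To be left alone.
There are look-alikes about, which are no part of the job. There is more than one size of the tube; the one meant has the size given above.

How it is judged:
By the outcome, as a careful person would: the job done as asked, in the order asked, and still so for the second after the job is handed in, with the robot touching nothing.
It also fails if it takes over 61 s, if anything falls off the work surface, if the arm or the gripper's body presses on something with over 40 N, if the wrist force passes 120 N, or if a joint passes its speed limit or range.

## Working session

There is one attempt and no reset: what is moved stays moved. The work goes in short steps, Python scripts to look and compute and a tool call to move; the robot and the scene stay as the last step left them, time stands still between calls to the robot, and variables do not carry over. Pictures are saved under pics/ and viewed, at most 10 in all, crops included, and the job is handed in when it is done.

Besides the shell and the picture viewer there is one more tool, called after "Request:" as a command line: name --argument value ..., lists and objects as JSON in quotes. carry_out: Moves the arm, as the interface text tells. Its arguments: {"type":"object","properties":{"commands":{"type":"array"}},"required":["commands"]}

```bash
mkdir -p pics; ls
python3 - <<'E'
from cell import r
import cv2,json
print(r.observe())
for n in("scene","top"):
    im=r.camera(n); cv2.imwrite(f"pics/{n}0.png",im[:,:,::-1])
    c=r.calibration(n); print(n,c)
E
```

```text
pics
{'t': 0.0, 'joints': array([-1.24500592e+00,  8.74495752e-02,  1.75144121e-01,  1.65982375e+00,
        5.44323482e-06,  1.57076869e+00]), 'qvel': array([-0.00049027, -0.00174957, -0.00015675,  0.000263  ,  0.00037375,
       -0.00131589]), 'effort': array([-3.74383353e-04, -5.20395041e+01,  4.64799678e+01,  1.65563315e-02,
        1.00593145e-04,  3.81311656e-05]), 'eef_pos': array([ 175.96333792, -520.86183167,  244.59396799]), 'tcp_rot': array([-6.58057624e-04,  9.86759428e-01,  1.62189354e-01, -1.05385272e-04]), 'ft_force': array([ 0.28388722, -0.22341655,  0.46265225]), 'torque': array([-0.0498683 , -0.0053478 , -0.03256615]), 'grasp_force': 0.0, 'grip_width': 85.34116278168955}
scene {'vertical_fov': 56.52733477668122, 'cx': 314.8964018418932, 'cy': 204.6686503147911, 'D': array([0.02546207, 0.        , 0.        , 0.        , 0.        ]), 'R': array([[-0.88660647, -0.46212819, -0.01914399],
       [-0.30721402,  0.61933041, -0.72252986],
       [ 0.34575787, -0.63471835, -0.69107461]]), 't': array([543.13282979, 316.13891325, 847.68244061])}
top {'vertical_fov': 50.330453489492015, 'cx': 327.72111150247883, 'cy': 205.97945484237772, 'D': array([-0.10902313,  0.        ,  0.        ,  0.        ,  0.        ]), 'R': array([[ 0.0067397 , -0.99996608, -0.00473403],
       [-0.99608222, -0.00629594, -0.08820761],
       [ 0.08817481,  0.00530997, -0.99609086]]), 't': array([ -27.02397469,  626.62819492, 1260.649567  ])}
```

View pics/scene0.png

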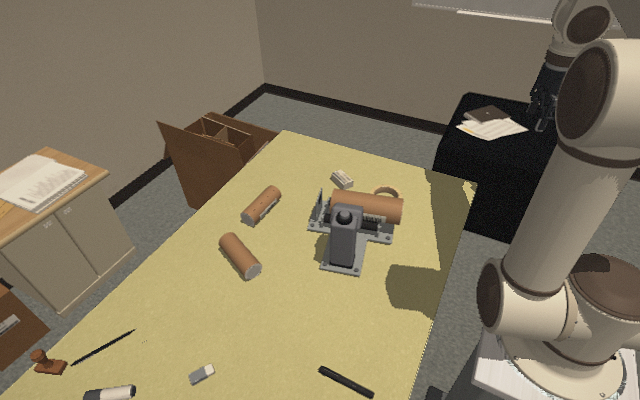

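View pics/top0.png

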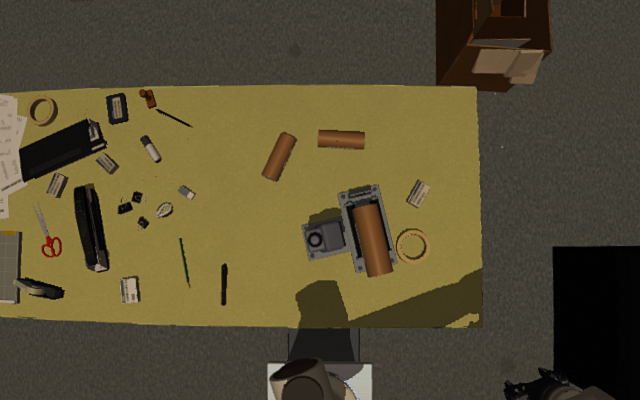

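The scene picture shows the station with the tube on it at (360,210) and its scanner at (345,230). In the top picture the tube's near end is at (377,272), the stop at (358,190) and the trigger at (316,239). I'll crop in on it.

```bash
cat > h.py <<'E'
import numpy as np, cv2
from cell import r
def K(c,h=400):
    f=h/2/np.tan(np.radians(c["vertical_fov"])/2)
    return np.array([[f,0,c["cx"]],[0,f,c["cy"]],[0,0,1.]])
def ray(c,uv):
    p=cv2.undistortPoints(np.array(uv,float).reshape(-1,1,2),K(c),c["D"]).reshape(-1,2)
    R=np.array(c["R"]);t=np.array(c["t"])
    return -R.T@t,np.c_[p,np.ones(len(p))]@R
def plane(c,uv,z):
    o,d=ray(c,uv); return o+d*((z-o[2])/d[:,2])[:,None]
def proj(c,X):
    return cv2.projectPoints(np.array(X,float).reshape(-1,1,3),cv2.Rodrigues(np.array(c["R"]))[0],np.array(c["t"],float),K(c),c["D"])[0].reshape(-1,2)
E
python3 - <<'E'
import cv2
a=cv2.imread("pics/top0.png")[175:290,295:440]
b=cv2.imread("pics/scene0.png")[160:285,290:430]
cv2.imwrite("pics/c0.png",cv2.resize(a,None,fx=5,fy=5,interpolation=cv2.INTER_CUBIC))
cv2.imwrite("pics/c1.png",cv2.resize(b,None,fx=4.8,fy=4.8,interpolation=cv2.INTER_CUBIC))
E
```

```text
(no output)
```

View pics/c0.png

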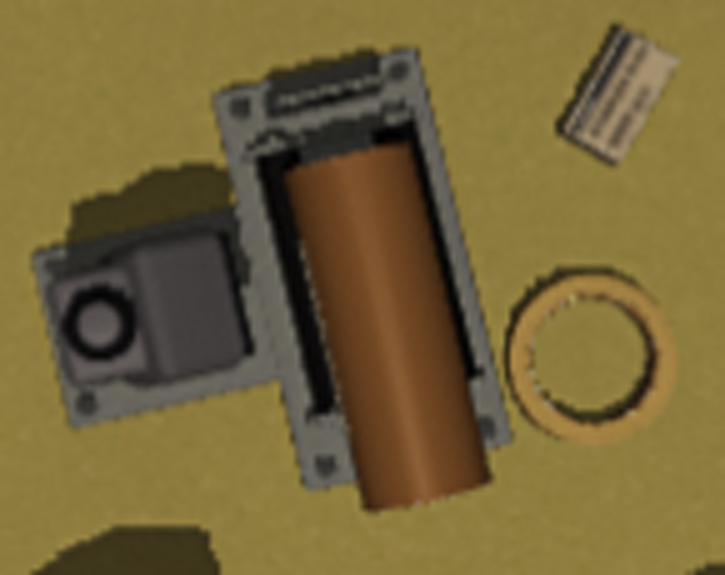

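The crop shows no label from above, so it is underneath. Base plate corners are (215,92), (418,50), (510,438), (308,487), the trigger is at (100,322), and the tube's near end is about (428,495).

Run:
```python
from h import *
c=r.calibration("top")
f=lambda a:(np.array(a,float)+.5)/5-.5+[295,175]
P=plane(c,f([(215,92),(418,50),(510,438),(308,487)]),15.5)
print(P, np.linalg.norm(P-np.roll(P,1,0),axis=1))
ctr=P.mean(0); ax=(P[0]+P[1]-P[2]-P[3])[:2]; ax/=np.linalg.norm(ax)
print("ctr",ctr,"yaw",np.degrees(np.arctan2(ax[1],ax[0])))
ay=np.array([-ax[1],ax[0]])
print("trig pred",ctr[:2]+158*ay,"seen",plane(c,f([(100,322)]),197.5))
T=plane(c,f([(362,508),(492,482),(285,170),(412,143)]),85)
for p in T: print(p,(p[:2]-ctr[:2])@ax,(p[:2]-ctr[:2])@ay)
M=plane(c,f([(428,495),(349,157)]),117)
for p in M: print("top line",p,(p[:2]-ctr[:2])@ax,(p[:2]-ctr[:2])@ay)
print(proj(r.calibration("scene"),[[*(ctr[:2]),7.5],[*(ctr[:2]+158*ay),197.5]]))
```

```text
[[ 667.97113686  -52.85954193   15.5       ]
 [ 694.78722028 -177.51292128   15.5       ]
 [ 458.07886794 -232.83666469   15.5       ]
 [ 428.1248008  -110.27613303   15.5       ]] [246.62305215 127.50516583 243.08755759 126.16786461]
ctr [ 562.24050647 -143.37131523   15.5       ] yaw 13.309971979716
trig pred [525.86588717  10.38461821] seen [[525.01425728   9.8276515  197.5       ]]
[ 420.86610017 -136.90105796   85.        ] -136.087345955134 38.84354845613967
[ 435.88932326 -211.51655718   85.        ] -138.64557816274666 -37.22632340497536
[614.54676653 -92.28958142  85.        ] 62.6612434221003 37.66771751538519
[ 630.69318888 -165.86055083   85.        ] 61.436510747873776 -37.64426375993058
top line [ 430.60627581 -170.9451646   117.        ] -134.44640685167695 3.471532150913184
top line [ 619.4748195 -126.7188991  117.       ] 59.53063622035167 3.028679996604854
[[351.43786961 220.89983084]
 [343.57145254 212.35713602]]
```

View pics/c1.png

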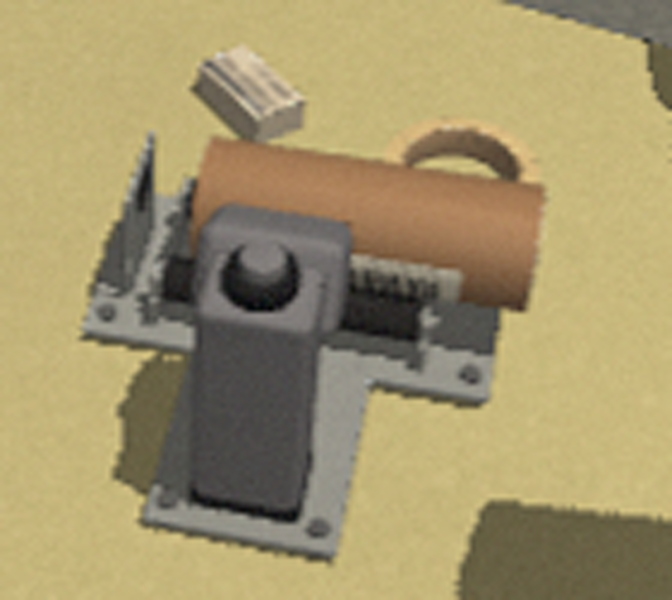

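The scene crop shows the label on the scanner side, just above the roller. Its upper edge runs from (350,255) to (462,270) in the crop. I'll work out its angle and triangulate the height.

```bash
cat >> h.py <<'E'
def tri(ps):
    A=np.zeros((3,3));b=np.zeros(3)
    for c,uv in ps:
        o,d=ray(c,[uv]);d=d[0]/np.linalg.norm(d);M=np.eye(3)-np.outer(d,d);A+=M;b+=M@o
    return np.linalg.solve(A,b)
S0=np.array([562.2,-143.4,7.5]);YAW=np.radians(13.3)
RS=np.array([[np.cos(YAW),-np.sin(YAW),0],[np.sin(YAW),np.cos(YAW),0],[0,0,1]])
def w2s(X): return (np.array(X)-S0)@RS
def s2w(X): return S0+np.array(X)@RS.T
def cyl(c,uv):
    o,d=ray(c,uv);o=w2s(o);d=d@RS;out=[]
    for v in d:
        p=o[1:]-[0,71.5];q=v[1:]
        a,b,k=q@q,2*p@q,p@p-38**2
        D=max(b*b-4*a*k,0);s=(-b-np.sqrt(D))/2/a
        X=o+s*v;out.append([X[0],np.degrees(np.arctan2(X[2]-71.5,X[1])),b*b-4*a*k>0])
    return np.array(out)
E
python3 - <<'E'
from h import *
T=r.calibration("top");C=r.calibration("scene")
f=lambda a:(np.array(a,float)+.5)/5-.5+[295,175]
g=lambda a:(np.array(a,float)+.5)/4.8-.5+[290,160]
for a,b in [((308,487),(490,403)),((215,92),(82,335)),((100,322),(266,255)),((485,428),(0,0)),((326,465),(471,375)),((86,402),(318,527))]:
    if b[0]:
        X=tri([(T,f(a)),(C,g(b))]);print(X,w2s(X))
print(cyl(C,g([(350,255),(405,262),(462,270),(455,300)])))
print(cyl(C,g([(205,140),(545,185),(525,310)])))
E
```

```text
[ 425.95963614 -111.23508219    8.11382204] [-125.18671283   62.64427836    0.61382204]
[668.55773613 -53.29275532   5.69797598] [124.23424972  63.22289756  -1.80202402]
[523.85313837   9.41940009 196.43059631] [ -2.16229275 157.54229695 188.93059631]
[ 440.86831482 -121.31979982   15.11162691] [-112.99788837   49.40030661    7.61162691]
[478.04280846  24.07834244  17.98583945] [-43.37165213 182.34672431  10.48583945]
[[-34.10497756  11.369249     1.        ]
 [-65.98272974  13.30142421   1.        ]
 [-98.62809457  14.50113058   1.        ]
 [-97.3719197  -33.6125334    1.        ]]
[[  63.07480775  106.17045938    1.        ]
 [-137.89727077  130.02106049    1.        ]
 [-137.72703229  -27.92962327    1.        ]]
```

Base height of 7.5 mm is about right. The label's middle sits at about -27 deg and has to reach +30, so the turn is +57 deg. The tube needs about a 38 mm slide. I'll go to the near end with the jaw shut and the tool x axis along the station's x.

Request:
carry_out --commands '[{"jaw": 255, "linear": [0, 0, 0], "roll": 5.4}, {"jaw": 255, "linear": [35, -34, 0], "roll": 0}, {"jaw": 255, "linear": [35, -34, 0], "roll": 0}, {"jaw": 255, "linear": [35, -34, 0], "roll": 0}, {"jaw": 255, "linear": [35, -34, 0], "roll": 0}]'

```text
t: 0.6
eef_pos: [281.5, -354.9, 244.9]
tcp_rot: [-0.0, 0.993, 0.115, -0.0]
ft_force: [1.3, 0.1, 0.5]
grip_width: 12.1
grasp_force: 0.0
```

Request:
carry_out --commands '[{"jaw": 255, "linear": [35, -34, 0], "roll": 0}, {"jaw": 255, "linear": [35, -34, 0], "roll": 0}, {"jaw": 255, "linear": [35, -34, 0], "roll": 0}, {"jaw": 255, "linear": [35, -34, 20], "roll": 0}, {"jaw": 255, "linear": [0, 0, 20], "roll": 0}]'

```text
t: 1.1
eef_pos: [387.1, -190.3, 206.0]
tcp_rot: [-0.0, 0.993, 0.119, 0.001]
ft_force: [0.7, -0.5, -0.3]
grip_width: -0.1
grasp_force: 0.0
```

```bash
cat >> h.py <<'E'
def st():
    o=r.observe();q=o["tcp_rot"];from scipy.spatial.transform import Rotation as Q
    x=Q.from_quat([q[1],q[2],q[3],q[0]]).as_matrix()
    print("t",round(o["t"],2),"S",w2s(o["eef_pos"]).round(1),"W",o["eef_pos"].round(1),"yaw",np.degrees(np.arctan2(x[1,0],x[0,0])).round(2),"z",x[:,2].round(3),"F",(o["ft_force"]@RS).round(2),"w",round(o["grip_width"],1))
E
python3 -c "
from h import *;st()"
```

```text
t 1.1 S [-181.2   -5.3  198.5] W [ 387.1 -190.3  206. ] yaw 13.62 z [ 0.001  0.001 -1.   ] F [ 0.56 -0.67 -0.31] w -0.1
```

Request:
carry_out --commands '[{"jaw": 255, "linear": [0, -5, 35], "roll": 0.3}, {"jaw": 255, "linear": [0, 0, 40], "roll": 0}, {"jaw": 255, "linear": [0, 0, 40], "roll": 0}, {"jaw": 255, "linear": [12, 0, 0], "roll": 0}, {"jaw": 255, "linear": [8, 0, 0], "roll": 0}]'

```text
t: 1.6
eef_pos: [404.0, -184.7, 92.1]
tcp_rot: [-0.0, 0.994, 0.113, 0.0]
ft_force: [-0.8, 0.2, 0.2]
grip_width: -0.1
grasp_force: 0.0
```

Request:
carry_out --commands '[{"jaw": 255, "linear": [3, 0, 0], "roll": 0}, {"jaw": 255, "linear": [3, 0, 0], "roll": 0}, {"jaw": 255, "linear": [3, 0, 0], "roll": 0}, {"jaw": 255, "linear": [3, 0, 0], "roll": 0}, {"jaw": 255, "linear": [3, 0, 0], "roll": 0}]'

```text
t: 2.1
eef_pos: [418.1, -181.6, 91.7]
tcp_rot: [0.0, 0.994, 0.113, 0.0]
ft_force: [-5.2, -1.6, 1.4]
grip_width: -0.5
grasp_force: 2.2
```

```bash
python3 -c "
from h import *;st()
cv2.imwrite('pics/w0.png',r.camera('scene')[:,:,::-1])"
```

```text
t 2.1 S [-149.    -4.    84.2] W [ 418.1 -181.6   91.7] yaw 12.96 z [ 0. -0. -1.] F [-5.47 -0.36  1.45] w -0.5
```

Contact is made and the force is 5.5 N. I'll keep pushing.

Request:
carry_out --commands '[{"jaw": 255, "linear": [4, -0.5, 0], "roll": 0}, {"jaw": 255, "linear": [4, -0.5, 0], "roll": 0}, {"jaw": 255, "linear": [4, -0.5, 0], "roll": 0}, {"jaw": 255, "linear": [4, -0.5, 0], "roll": 0}, {"jaw": 255, "linear": [4, 0, 0], "roll": 0}]'

```text
t: 2.65
eef_pos: [437.0, -174.9, 91.2]
tcp_rot: [-0.0, 0.994, 0.113, -0.0]
ft_force: [-2.4, -2.2, -0.0]
grip_width: -0.1
grasp_force: 1.3
```

Request:
carry_out --commands '[{"jaw": 255, "linear": [2, 0, 0], "roll": 0}, {"jaw": 255, "linear": [2, 0, 0], "roll": 0}, {"jaw": 255, "linear": [2, 0, 0], "roll": 0}, {"jaw": 255, "linear": [2, 0, 0], "roll": 0}, {"jaw": 255, "linear": [1, 0, 0], "roll": 0}]'

```text
t: 3.15
eef_pos: [445.7, -172.9, 91.2]
tcp_rot: [-0.0, 0.994, 0.113, -0.0]
ft_force: [-2.2, -0.7, -0.3]
grip_width: 0.5
grasp_force: 1.0
```

```bash
python3 -c "
from h import *;st()"
```

```text
t 3.15 S [-120.2   -1.9   83.7] W [ 445.7 -172.9   91.2] yaw 12.97 z [-0.  0. -1.] F [-2.34 -0.16 -0.27] w 0.5
```

Request:
carry_out --commands '[{"jaw": 255, "linear": [1, 0, 0], "roll": 0}, {"jaw": 255, "linear": [1, 0, 0], "roll": 0}, {"jaw": 255, "linear": [1, 0, 0], "roll": 0}, {"jaw": 255, "linear": [1, 0, 0], "roll": 0}, {"jaw": 255, "linear": [1, 0, 0], "roll": 0}]'

```text
t: 3.65
eef_pos: [450.5, -171.9, 91.3]
tcp_rot: [-0.0, 0.994, 0.113, -0.0]
ft_force: [-2.6, -1.0, -0.9]
grip_width: 0.0
grasp_force: 1.0
```

Request:
carry_out --commands '[{"jaw": 255, "linear": [0.5, 0, 0], "roll": 0}, {"jaw": 255, "linear": [0.5, 0, 0], "roll": 0}, {"jaw": 255, "linear": [0.5, 0, 0], "roll": 0}, {"jaw": 255, "linear": [0.5, 0, 0], "roll": 0}, {"jaw": 255, "linear": [0.5, 0, 0], "roll": 0}]'

```text
t: 4.15
eef_pos: [452.9, -171.3, 91.3]
tcp_rot: [-0.0, 0.994, 0.113, -0.0]
ft_force: [-2.2, -0.6, -0.8]
grip_width: 0.2
grasp_force: 1.0
```

Request:
carry_out --commands '[{"jaw": 255, "linear": [0.5, 0, 0], "roll": 0}, {"jaw": 255, "linear": [0.5, 0, 0], "roll": 0}, {"jaw": 255, "linear": [0.5, 0, 0], "roll": 0}, {"jaw": 255, "linear": [0.5, 0, 0], "roll": 0}, {"jaw": 255, "linear": [0, 0, 0], "roll": 0}]'

```text
t: 4.65
eef_pos: [454.4, -170.9, 91.2]
tcp_rot: [0.0, 0.994, 0.113, -0.001]
ft_force: [-4.3, -0.8, -1.0]
grip_width: 0.1
grasp_force: 2.5
```

```bash
python3 -c "
from h import *;st()
T=r.camera('scene')[150:270,300:420]
cv2.imwrite('pics/w1.png',cv2.resize(T[:,:,::-1],None,fx=5,fy=5,interpolation=cv2.INTER_CUBIC))"
```

```text
t 4.65 S [-111.2   -2.    83.7] W [ 454.4 -170.9   91.2] yaw 12.96 z [-0.001 -0.    -1.   ] F [-4.37  0.24 -0.97] w 0.1
```

View pics/w1.png

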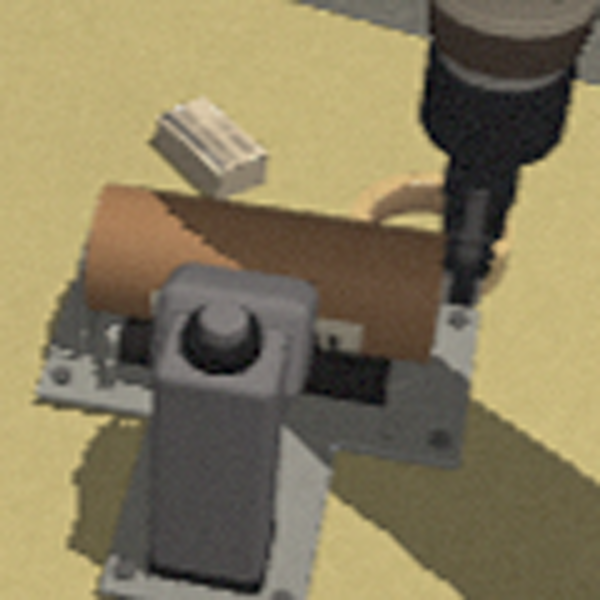

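The picture shows the tube up at the end stop, whose plate is now hidden behind it, and the force has started to rise. I'll push a little more to confirm.

Request:
carry_out --commands '[{"jaw": 255, "linear": [0.5, 0, 0], "roll": 0}, {"jaw": 255, "linear": [0.5, 0, 0], "roll": 0}, {"jaw": 255, "linear": [0, 0, 0], "roll": 0}, {"jaw": 255, "linear": [0, 0, 0], "roll": 0}, {"jaw": 255, "linear": [0, 0, 0], "roll": 0}]'

```text
t: 5.2
eef_pos: [454.4, -170.9, 91.1]
tcp_rot: [0.0, 0.994, 0.113, -0.001]
ft_force: [-11.0, -3.1, 1.8]
grip_width: -0.4
grasp_force: 5.5
```

Home: the position holds and the force is 11 N. Now I'll back off, rise and move over the tube's near part.

Request:
carry_out --commands '[{"jaw": 255, "linear": [-12, 0, 0], "roll": 0}, {"jaw": 255, "linear": [0, 0, -32], "roll": 0}, {"jaw": 255, "linear": [0, 0, -32], "roll": 0}, {"jaw": 255, "linear": [30, -6, 0], "roll": -0.3}, {"jaw": 255, "linear": [29, -6, 0], "roll": 0}]'

```text
t: 5.7
eef_pos: [500.1, -148.6, 157.4]
tcp_rot: [0.001, 0.993, 0.115, 0.002]
ft_force: [-0.0, -0.4, -0.2]
grip_width: 0.2
grasp_force: 0.0
```

Request:
carry_out --commands '[{"jaw": 255, "linear": [0, 0, 10], "roll": 0}, {"jaw": 255, "linear": [0, 0, 8], "roll": 0}, {"jaw": 255, "linear": [0, 0, 0], "roll": 0}, {"jaw": 255, "linear": [0, 0, 0], "roll": 0}, {"jaw": 255, "linear": [0, 0, 0], "roll": 0}]'

```text
t: 6.2
eef_pos: [498.5, -148.7, 137.8]
tcp_rot: [0.0, 0.993, 0.115, 0.0]
ft_force: [-0.1, 0.5, 0.5]
grip_width: 0.1
grasp_force: 0.0
```

```bash
python3 -c "
from h import *;st()"
```

```text
t 6.2 S [-63.2   9.5 130.3] W [ 498.5 -148.7  137.8] yaw 13.23 z [ 0.001 -0.    -1.   ] F [-0.01  0.56  0.51] w 0.1
```

Request:
carry_out --commands '[{"jaw": 255, "linear": [0, 0, 2], "roll": 0}, {"jaw": 255, "linear": [0, 0, 1], "roll": 0}, {"jaw": 255, "linear": [0, 0, 1], "roll": 0}, {"jaw": 255, "linear": [0, 0, 0.5], "roll": 0}, {"jaw": 255, "linear": [0, 0, 0.5], "roll": 0}]'

```text
t: 6.7
eef_pos: [498.8, -148.3, 132.3]
tcp_rot: [-0.0, 0.993, 0.115, -0.0]
ft_force: [-0.5, 0.1, -0.3]
grip_width: 0.1
grasp_force: 0.0
```

Request:
carry_out --commands '[{"jaw": 255, "linear": [0, 0, 0.4], "roll": 0}, {"jaw": 255, "linear": [0, 0, 0.4], "roll": 0}, {"jaw": 255, "linear": [0, 0, 0.4], "roll": 0}, {"jaw": 255, "linear": [0, 0, 0], "roll": 0}, {"jaw": 255, "linear": [0, 0, 0], "roll": 0}]'

```text
t: 7.2
eef_pos: [498.8, -148.3, 131.2]
tcp_rot: [0.0, 0.993, 0.116, 0.0]
ft_force: [0.8, 0.4, 0.6]
grip_width: 0.2
grasp_force: 0.0
```

Request:
carry_out --commands '[{"jaw": 255, "linear": [0, 0, 0.4], "roll": 0}, {"jaw": 255, "linear": [0, 0, 0.4], "roll": 0}, {"jaw": 255, "linear": [0, 0, 0.2], "roll": 0}, {"jaw": 255, "linear": [0, 0, 0], "roll": 0}, {"jaw": 255, "linear": [0, 0, 0], "roll": 0}]'

```text
t: 7.7
eef_pos: [498.8, -148.3, 130.1]
tcp_rot: [0.0, 0.993, 0.116, -0.0]
ft_force: [0.8, 0.3, -0.8]
grip_width: -0.1
grasp_force: 0.0
```

Request:
carry_out --commands '[{"jaw": 255, "linear": [0, 0, 0.3], "roll": 0}, {"jaw": 255, "linear": [0, 0, 0.2], "roll": 0}, {"jaw": 255, "linear": [0, 0, 0], "roll": 0}, {"jaw": 255, "linear": [0, 0, 0], "roll": 0}, {"jaw": 255, "linear": [0, 0, 0], "roll": 0}]'

```text
t: 8.2
eef_pos: [498.8, -148.3, 129.6]
tcp_rot: [0.0, 0.993, 0.115, 0.0]
ft_force: [-0.4, 0.3, 0.2]
grip_width: -0.3
grasp_force: 0.0
```

Request:
carry_out --commands '[{"jaw": 255, "linear": [0, 0, 0.5], "roll": 0}, {"jaw": 255, "linear": [0, 0, 0.5], "roll": 0}, {"jaw": 255, "linear": [0, 0, 0], "roll": 0}, {"jaw": 255, "linear": [0, 0, 0], "roll": 0}, {"jaw": 255, "linear": [0, 0, 0], "roll": 0}]'

```text
t: 8.7
eef_pos: [498.9, -148.3, 128.7]
tcp_rot: [0.0, 0.993, 0.116, 0.0]
ft_force: [-0.9, 0.9, 1.6]
grip_width: 0.2
grasp_force: 0.7
```

Request:
carry_out --commands '[{"jaw": 255, "linear": [0, 0, 0.5], "roll": 0}, {"jaw": 255, "linear": [0, 0, 0.3], "roll": 0}, {"jaw": 255, "linear": [0, 0, 0], "roll": 0}, {"jaw": 255, "linear": [0, 0, 0], "roll": 0}, {"jaw": 255, "linear": [0, 0, 0], "roll": 0}]'

```text
t: 9.2
eef_pos: [498.9, -148.3, 128.5]
tcp_rot: [0.0, 0.993, 0.116, 0.0]
ft_force: [-2.4, -0.3, 6.0]
grip_width: 0.1
grasp_force: 3.2
```

Contact at 6 N. Now the first stroke towards -y (tool +y).

Request:
carry_out --commands '[{"jaw": 255, "linear": [0, 0, 0.2], "roll": 0}, {"jaw": 255, "linear": [0, 1, 0], "roll": 0}, {"jaw": 255, "linear": [0, 2, 0], "roll": 0}, {"jaw": 255, "linear": [0, 2, 0], "roll": 0}, {"jaw": 255, "linear": [0, 2, 0], "roll": 0}]'

```text
t: 9.7
eef_pos: [500.4, -154.9, 128.7]
tcp_rot: [-0.0, 0.993, 0.116, 0.0]
ft_force: [-2.3, 2.9, 9.4]
grip_width: 0.2
grasp_force: 4.9
```

```bash
python3 -c "
from h import *;st()"
```

```text
t 9.7 S [-62.8   3.1 121.2] W [ 500.4 -154.9  128.7] yaw 13.28 z [ 0.001  0.    -1.   ] F [-1.56  3.36  9.44] w 0.2
```

Request:
carry_out --commands '[{"jaw": 255, "linear": [0, 2, 0], "roll": 0}, {"jaw": 255, "linear": [0, 2, 0], "roll": 0}, {"jaw": 255, "linear": [0, 2, 0], "roll": 0}, {"jaw": 255, "linear": [0, 2, 0], "roll": 0}, {"jaw": 255, "linear": [0, 2, 0], "roll": 0}]'

```text
t: 10.2
eef_pos: [502.8, -164.6, 128.6]
tcp_rot: [-0.0, 0.993, 0.116, 0.0]
ft_force: [-1.7, 3.5, 8.4]
grip_width: 0.0
grasp_force: 4.3
```

Request:
carry_out --commands '[{"jaw": 255, "linear": [0, 2, 0.1], "roll": 0}, {"jaw": 255, "linear": [0, 2, 0.1], "roll": 0}, {"jaw": 255, "linear": [0, 2, 0.1], "roll": 0}, {"jaw": 255, "linear": [0, 0, 0], "roll": 0}, {"jaw": 255, "linear": [0, 0, 0], "roll": 0}]'

```text
t: 10.7
eef_pos: [504.2, -170.7, 128.0]
tcp_rot: [0.0, 0.993, 0.116, 0.0]
ft_force: [-1.9, 0.7, 6.7]
grip_width: 0.0
grasp_force: 2.8
```

```bash
python3 -c "
from h import *;st()
T=r.camera('scene')[150:270,300:420]
cv2.imwrite('pics/w2.png',cv2.resize(T[:,:,::-1],None,fx=5,fy=5,interpolation=cv2.INTER_CUBIC))"
```

```text
t 10.7 S [-62.7 -13.2 120.5] W [ 504.2 -170.7  128. ] yaw 13.27 z [ 0.001 -0.    -1.   ] F [-1.75  1.09  6.74] w 0.0
```

View pics/w2.png

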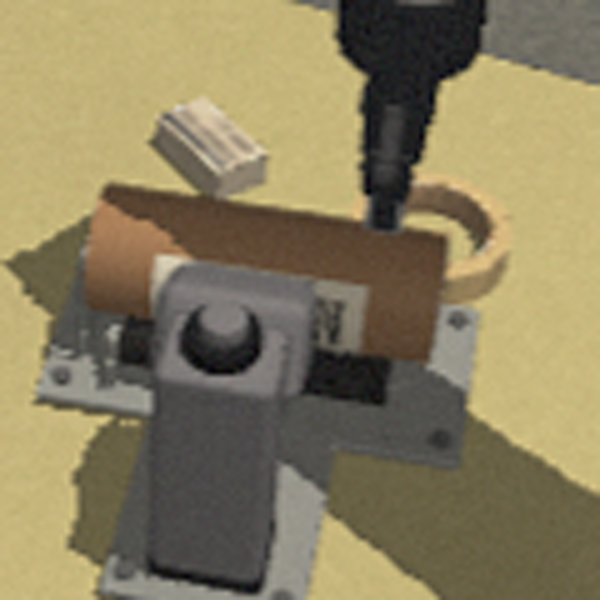

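The label has turned up; its upper edge now runs from (155,256) to (369,286) in the crop. I'll compute the angle.

Run:
```python
import h
from h import *
C=r.calibration("scene")
k=lambda a:(np.array(a,float)+.5)/5-.5+[300,150]
g=lambda a:(np.array(a,float)+.5)/4.8-.5+[290,160]
for z in(5,7.5):
    h.S0[2]=z
    print(cyl(C,k([(155,256),(318,279),(369,286)])),cyl(C,g([(405,262),(462,270)])))
```

```text
[[ 59.65031419  44.45878068   1.        ]
 [-33.00787172  46.75160458   1.        ]
 [-61.32119207  47.61377767   1.        ]] [[-65.95890209  16.39014197   1.        ]
 [-98.62725724  17.55515139   1.        ]]
[[ 59.38930478  41.73594567   1.        ]
 [-33.12176819  44.02394168   1.        ]
 [-61.38776654  44.88308987   1.        ]] [[-65.98272974  13.30142421   1.        ]
 [-98.62809457  14.50113058   1.        ]]
```

About 25 deg more is needed, a stroke of some 17 mm. I'll lift, go back and press again.

Request:
carry_out --commands '[{"jaw": 255, "linear": [0, 0, -6], "roll": 0}, {"jaw": 255, "linear": [0, -10, 0], "roll": 0}, {"jaw": 255, "linear": [0, -11, 0], "roll": 0}, {"jaw": 255, "linear": [0, 0, 4], "roll": 0}, {"jaw": 255, "linear": [0, 0, 0.8], "roll": 0}]'

```text
t: 11.25
eef_pos: [499.2, -149.5, 128.5]
tcp_rot: [-0.0, 0.993, 0.116, 0.0]
ft_force: [-2.4, 2.9, 6.7]
grip_width: -0.1
grasp_force: 4.0
```

Request:
carry_out --commands '[{"jaw": 255, "linear": [0, 0, 0.3], "roll": 0}, {"jaw": 255, "linear": [0, 0, 0.2], "roll": 0}, {"jaw": 255, "linear": [0, 0, 0], "roll": 0}, {"jaw": 255, "linear": [0, 0, 0], "roll": 0}, {"jaw": 255, "linear": [0, 0, 0], "roll": 0}]'

```text
t: 11.75
eef_pos: [499.3, -149.8, 128.5]
tcp_rot: [-0.0, 0.993, 0.116, 0.0]
ft_force: [-3.3, 4.0, 7.7]
grip_width: -0.1
grasp_force: 3.8
```

```bash
python3 -c "
from h import *;st()"
```

```text
t 11.75 S [-62.7   8.2 121. ] W [ 499.3 -149.8  128.5] yaw 13.29 z [ 0.     0.001 -1.   ] F [-2.29  4.61  7.75] w -0.1
```

Request:
carry_out --commands '[{"jaw": 255, "linear": [0, 2, 0], "roll": 0}, {"jaw": 255, "linear": [0, 2, 0], "roll": 0}, {"jaw": 255, "linear": [0, 2, 0], "roll": 0}, {"jaw": 255, "linear": [0, 2, 0], "roll": 0}, {"jaw": 255, "linear": [0, 2, 0], "roll": 0}]'

```text
t: 12.25
eef_pos: [501.7, -159.7, 128.7]
tcp_rot: [-0.0, 0.993, 0.116, 0.0]
ft_force: [-2.3, 3.1, 8.5]
grip_width: -0.1
grasp_force: 4.2
```

Request:
carry_out --commands '[{"jaw": 255, "linear": [0, 2, 0], "roll": 0}, {"jaw": 255, "linear": [0, 2, 0], "roll": 0}, {"jaw": 255, "linear": [0, 2, 0], "roll": 0}, {"jaw": 255, "linear": [0, 1, 0], "roll": 0}, {"jaw": 255, "linear": [0, 0, 0], "roll": 0}]'

```text
t: 12.75
eef_pos: [503.4, -166.7, 128.5]
tcp_rot: [-0.0, 0.993, 0.116, 0.0]
ft_force: [-1.8, 1.9, 6.2]
grip_width: -0.1
grasp_force: 3.3
```

Request:
carry_out --commands '[{"jaw": 255, "linear": [0, 0, -10], "roll": 0}, {"jaw": 255, "linear": [-40, 0, -20], "roll": 0}, {"jaw": 255, "linear": [-40, 0, 0], "roll": 0}, {"jaw": 255, "linear": [-40, 0, 0], "roll": 0}, {"jaw": 255, "linear": [-10, 0, 0], "roll": 0}]'

```text
t: 13.25
eef_pos: [374.1, -197.0, 158.6]
tcp_rot: [0.0, 0.993, 0.115, -0.0]
ft_force: [1.1, -1.1, 0.0]
grip_width: 0.1
grasp_force: 0.0
```

```bash
python3 -c "
from h import *;st()
A=r.camera('scene')[160:260,310:400]
T=r.camera('top')[180:280,325:415]
cv2.imwrite('pics/w3.png',cv2.resize(np.hstack([A,T])[:,:,::-1],None,fx=4.4,fy=4.4,interpolation=cv2.INTER_CUBIC))"
```

```text
t 13.25 S [-195.4   -8.9  151.1] W [ 374.1 -197.   158.6] yaw 13.19 z [-0.    -0.001 -1.   ] F [ 0.79 -1.31  0.02] w 0.1
```

View pics/w3.png

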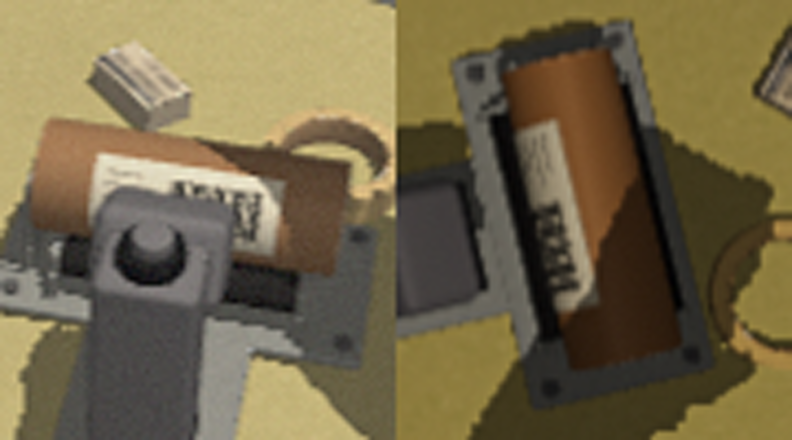

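Scene half: the label's upper edge runs (98,153)-(285,182), lower right corner about (277,257). Top half: the upper edge runs (556,120)-(597,302).

Run:
```python
import h
from h import *
C=r.calibration("scene");T=r.calibration("top")
k=lambda a:(np.array(a,float)+.5)/4.4-.5+[310,160]
g=lambda a:(np.array(a,float)+.5-[396,0])/4.4-.5+[325,180]
for z in(5,7.5):
    h.S0[2]=z
    print(z,cyl(C,k([(98,153),(190,168),(285,182),(277,257)])).round(1).tolist(),cyl(T,g([(556,120),(576,210),(597,302)])).round(1).tolist())
# silhouettes in top at z=85 for y offset
h.S0[2]=5
for a in [(506,70),(566,368),(610,50),(680,345)]:
    print(w2s(plane(T,g([a]),76.5)))
for e in (62,66,70,74):
    h.S0[2]=5
    t=np.radians(e);print(e,(proj(T,s2w([[60,38*np.cos(t),71.5+38*np.sin(t)],[-60,38*np.cos(t),71.5+38*np.sin(t)]]))-[325,180])*4.4+[396,0])
```

```text
5 [[59.7, 73.9, 1.0], [-0.6, 73.0, 1.0], [-61.3, 73.8, 1.0], [-63.5, -5.7, 1.0]] [[59.6, 70.6, 1.0], [0.5, 69.4, 1.0], [-59.7, 68.7, 1.0]]
7.5 [[59.3, 70.7, 1.0], [-0.9, 69.9, 1.0], [-61.4, 70.6, 1.0], [-63.5, -10.1, 1.0]] [[59.4, 70.3, 1.0], [0.4, 69.0, 1.0], [-59.6, 68.4, 1.0]]
[[101.85533828  34.01973489  71.5       ]]
[[-98.22637523  40.32357078  71.5       ]]
[[ 99.41449648 -36.40971     71.5       ]]
[[-100.57112579  -36.14402493   71.5       ]]
62 [[546.01000638 119.83470186]
 [588.97203523 302.18509165]]
66 [[549.73921271 118.85336233]
 [592.7670568  301.36197723]]
70 [[553.56983021 117.86682775]
 [596.65812713 300.50762846]]
74 [[557.48173533 116.88032563]
 [600.62477475 299.62650202]]
```

The label's upper edge is at about 70-71 deg, with 70 wanted, and it is centred at x≈0, so the tube is placed. Next is the trigger.

Request:
carry_out --commands '[{"jaw": 255, "linear": [0, 0, -45], "roll": 0}, {"jaw": 255, "linear": [0, 0, -40], "roll": 0}, {"jaw": 255, "linear": [32, -28, 0], "roll": 0}, {"jaw": 255, "linear": [32, -28, 0], "roll": 0}, {"jaw": 255, "linear": [32, -28, 0], "roll": 0}]'

```text
t: 13.85
eef_pos: [452.9, -91.2, 243.2]
tcp_rot: [0.0, 0.993, 0.115, 0.001]
ft_force: [1.7, -1.1, 0.2]
grip_width: -0.3
grasp_force: 0.0
```

Request:
carry_out --commands '[{"jaw": 255, "linear": [32, -28, 0], "roll": 0}, {"jaw": 255, "linear": [32, -28, 0], "roll": 0}, {"jaw": 255, "linear": [32, -28, 0], "roll": 0}, {"jaw": 255, "linear": [2, 0, 0], "roll": 0}, {"jaw": 255, "linear": [0, 0, 0], "roll": 0}]'

```text
t: 14.35
eef_pos: [528.0, 13.0, 242.1]
tcp_rot: [-0.0, 0.993, 0.117, -0.001]
ft_force: [-0.5, 1.3, -0.2]
grip_width: 0.1
grasp_force: 0.0
```

```bash
python3 -c "
from h import *;st()"
```

```text
t 14.35 S [  2.7 160.  234.6] W [528.   13.  242.1] yaw 13.42 z [-0.001 -0.    -1.   ] F [-0.18  1.35 -0.19] w 0.1
```

Request:
carry_out --commands '[{"jaw": 255, "linear": [-3, 2, 10], "roll": 0}, {"jaw": 255, "linear": [0, 0, 14], "roll": 0}, {"jaw": 255, "linear": [0, 0, 4], "roll": 0}, {"jaw": 255, "linear": [0, 0, 2], "roll": 0}, {"jaw": 255, "linear": [0, 0, 0], "roll": 0}]'

```text
t: 14.85
eef_pos: [524.2, 8.3, 213.2]
tcp_rot: [0.0, 0.993, 0.115, 0.0]
ft_force: [0.2, -0.6, -0.8]
grip_width: -0.2
grasp_force: 0.0
```

Request:
carry_out --commands '[{"jaw": 255, "linear": [0, 0, 1.5], "roll": 0}, {"jaw": 255, "linear": [0, 0, 1.5], "roll": 0}, {"jaw": 255, "linear": [0, 0, 1], "roll": 0}, {"jaw": 255, "linear": [0, 0, 1], "roll": 0}, {"jaw": 255, "linear": [0, 0, 0], "roll": 0}]'

```text
t: 15.35
eef_pos: [524.6, 8.8, 208.2]
tcp_rot: [0.0, 0.993, 0.116, 0.0]
ft_force: [0.3, -0.8, 2.3]
grip_width: -0.0
grasp_force: 1.0
```

Request:
carry_out --commands '[{"jaw": 255, "linear": [0, 0, 1], "roll": 0}, {"jaw": 255, "linear": [0, 0, 1], "roll": 0}, {"jaw": 255, "linear": [0, 0, 0], "roll": 0}, {"jaw": 255, "linear": [0, 0, 0], "roll": 0}, {"jaw": 255, "linear": [0, 0, 0], "roll": 0}]'

```text
t: 15.85
eef_pos: [524.6, 8.8, 206.2]
tcp_rot: [0.0, 0.993, 0.116, 0.0]
ft_force: [-0.6, -0.3, 3.0]
grip_width: 0.2
grasp_force: 1.6
```

Request:
carry_out --commands '[{"jaw": 255, "linear": [0, 0, 1], "roll": 0}, {"jaw": 255, "linear": [0, 0, 1], "roll": 0}, {"jaw": 255, "linear": [0, 0, 0.5], "roll": 0}, {"jaw": 255, "linear": [0, 0, 0.5], "roll": 0}, {"jaw": 255, "linear": [0, 0, 0], "roll": 0}]'

```text
t: 16.35
eef_pos: [524.6, 8.8, 203.4]
tcp_rot: [0.0, 0.993, 0.116, 0.0]
ft_force: [-0.3, -1.3, 6.9]
grip_width: -0.2
grasp_force: 3.2
```

Request:
carry_out --commands '[{"jaw": 255, "linear": [0, 0, 0.5], "roll": 0}, {"jaw": 255, "linear": [0, 0, 0.5], "roll": 0}, {"jaw": 255, "linear": [0, 0, 0], "roll": 0}, {"jaw": 255, "linear": [0, 0, 0], "roll": 0}, {"jaw": 255, "linear": [0, 0, 0], "roll": 0}]'

```text
t: 16.85
eef_pos: [524.6, 8.8, 203.3]
tcp_rot: [0.0, 0.993, 0.116, 0.001]
ft_force: [-2.3, -1.5, 12.5]
grip_width: 0.1
grasp_force: 6.1
```

The trigger bottomed at 203.3 mm, 6 mm below first contact, with 12.5 N. Now I'll release, go clear and check.

Request:
carry_out --commands '[{"jaw": 255, "linear": [0, 0, -3], "roll": 0}, {"jaw": 255, "linear": [0, 0, -10], "roll": 0}, {"jaw": 255, "linear": [0, 0, -30], "roll": 0}, {"jaw": 255, "linear": [-35, -30, 0], "roll": 0}, {"jaw": 255, "linear": [-35, -30, 0], "roll": 0}]'

```text
t: 17.35
eef_pos: [442.2, 51.4, 245.0]
tcp_rot: [-0.0, 0.993, 0.115, -0.001]
ft_force: [-0.5, 0.9, 0.0]
grip_width: -0.6
grasp_force: 0.0
```

Request:
carry_out --commands '[{"jaw": 255, "linear": [-35, 0, 0], "roll": 0}, {"jaw": 255, "linear": [-35, 0, 0], "roll": 0}, {"jaw": 255, "linear": [-35, 0, 0], "roll": 0}, {"jaw": 255, "linear": [0, 0, 0], "roll": 0}, {"jaw": 255, "linear": [0, 0, 0], "roll": 0}]'

```text
t: 17.85
eef_pos: [340.1, 27.1, 245.5]
tcp_rot: [-0.0, 0.993, 0.115, 0.001]
ft_force: [0.4, 0.8, 0.5]
grip_width: 0.1
grasp_force: 0.0
```

```bash
python3 -c "
from h import *;st()
A=r.camera('scene')[160:260,310:400]
T=r.camera('top')[180:280,325:415]
cv2.imwrite('pics/w4.png',cv2.resize(np.hstack([A,T])[:,:,::-1],None,fx=4.4,fy=4.4,interpolation=cv2.INTER_CUBIC))"
```

```text
t 17.85 S [-176.9  217.   238. ] W [340.1  27.1 245.5] yaw 13.26 z [ 0.001  0.    -1.   ] F [0.54 0.65 0.54] w 0.1
```

View pics/w4.png

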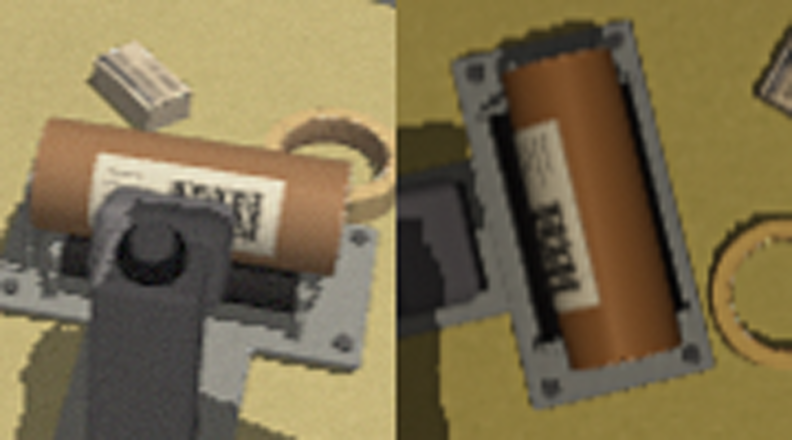

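The tube hasn't moved: the label's upper edge still runs (98,153)-(285,182) in the scene half and (556,120)-(597,302) in the top half. The trigger is up and the robot is clear, so I'm handing in.

```bash
python3 -c "
from cell import r;print(r.hand_in())"
```

```text
the job is handed in; nothing more can be done
None
```

The job is handed in, no verdict shown: the tube is home against the stop, its label within about 3 degrees of facing the scanner, and the trigger was pressed fully and came up again, all in about 18 s with no contact reading over 12.5 N.

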